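# Set the microscope lamp's brightness dial, then switch the lamp on

### The arm

A 7-joint arm with a two-finger parallel gripper is mounted at the origin on the work surface. World frame = base frame: x ahead of the robot, y to its left, z up, the work surface at z = 0. Lengths are in mm, angles in rad, forces in N, time in s.
With the tool pointing down it reaches from about 400 to 875 mm from the base axis. Payload 6.5 kg.
Tool frame: the origin (TCP) lies between the finger pads; the fingertips stand 11 mm ahead of it and the grasp point (between the pads) lies 8 mm behind it; x points along the fingers, y is the direction in which the jaws open and shut, and the axes are right-handed (so a half turn about x gives the same grasp; the last joint's range is limited). The gripper opens to 88 mm and grips with 3 to 60 N. Pads are 18 mm wide; open, the fingers measure 123 mm over their backs; the gripper's body (75 mm by 187 mm) begins 45 mm behind the grasp point.
Start: joints at [-1.232, 0.536, -0.004, 1.538, 0.003, 1.067, -0.071], TCP at [255.987, 597.462, 249.716] pointing down, gripper open.
Joint ranges: [-2.7, 2.7], [-0.37, 2.16], [-1.27, 1.26], [0.24, 2.4], [-1.31, 4.45], [0.19, 1.91], [-2.76, 2.76]. Speed limits (rad/s): [2.39, 2.39, 3.14, 3.14, 3.14, 3.14, 3.14].

### API

Orientations are given as a unit quaternion [x, y, z, w].
In Python, from bench import arm, cams, finder gives the robot as it stands. The module is installed in compiled form; this text tells all that it offers.
- The arm moves only by the tool servo_tool, never from a script. Its argument "moves" is a list of rows, each a list of 2 entries, a list of its own where there are three numbers: the shift along the world's x, y, z in units of 30 mm (1.0 is 30 mm), then the turn about the world's z in units of 8 degrees (1.0 is 8 degrees). A call has exactly 10 rows; each row shifts and turns the commanded pose from where the row before left it; what a row does not reach is not made up. A row lasts 1/8 s, in which the tool goes at most 62.5 mm and 10.7 degrees, less where a joint would pass 70% of its speed; a pose out of reach is approached as far as the arm can. A call is refused whole if a number of a shift passes 1 or a number of a turn 1, either way. A call with a gripper value outside its range is refused whole. "hand" is the finger opening in mm, from 0 to 88.1, set as the call begins (left out, the last holds). The fingers move at their own pace and stop on an object; "grip_force" is the grip in N (left out, the last holds). Time passes only in rows, so rows that do not move let the fingers close, or fill a call up. It gives the time, the measured TCP pose, the force and the opening at its end, in the units of the state.
- arm.get_state(): the state, without advancing time (a new reading comes with each control period).
- cams.snapshot(name): name is "side" or "top"; returns the picture (400x640x3 uint8, blue, green, red); there is no depth.
- cams.get_calibration(name): a dict with "K" (3x3 intrinsics, pixels), "extrinsics" (4x4, takes a point from world to camera coordinates). Camera axes: x right, y down, z forward; pixel columns grow to the right and rows downward; lengths in mm; the calibration is good to about 2 mm. A picture is of the moment at which its call begins. get_calibration takes no time and is no camera call.
- arm.job_done(): hands the job in, once; it reports no verdict.
Trained networks look in the newest picture that a camera, given by its name, has taken for a name from the list of things; names that differ only in an ending like _2 or _b are one class to them, and where a whole thing is asked for, a point or a joint stands for the part that bears it (a point fixed in the world has none). Each returns a list of dicts, best first, with "conf" (0 to 1); they miss things now and then, are a little off and sometimes report something else, mostly with a low value. They report only what shows in the picture. A call takes as long as a camera call. They do not tell look-alikes from the thing itself.
- finder.boxes_of(camera, label): "box" ([left, top, width, height] as shares, 0 to 1, of the picture: columns of its width, rows of its height, round what is visible of it).
The state is a dict: "clock": time; "joint_pos": joint angles; "qvel": joint speeds; "effort": joint torques, N m; "tool_pos": TCP position; "tcp_rot": TCP orientation; "wrist_force": force on the tool from outside, world axes, zero at the start; "moment": the same for the moment, N m; "width": finger opening in mm.
Only numpy, scipy, OpenCV 4.12 (cv2) and the standard library are available. Lean on these libraries where they do the work, as an engineer would, in place of code of your own. Each camera call takes 0.05 s, during which the arm holds its last target. There are 200 camera calls.

### The job

The microscope lamp is off and its dimmer dial stands at the lowest position. Turn the dial so that its pointer clicks in at the position marked by the square tab, and only then push the lamp's toggle switch fully over to the other side. Leave the dial in that position, let go of everything, and do not disturb the other things on the bench.

Things in the scene. Friction and masses are not known exactly. Their poses are not given: they have to be found in the camera images.
- dimmer: (all sizes in mm) fixed dimmer unit: white box 170 (its x) x 160 (its y) x 55 tall, flat black top plate with a dial and four marks in an arc on the dial's far (+x) side; origin under its centre; x axis away from the robot at yaw 0 (up to 0.4 either way). It stands on the left or right, the lamp on the other side
- dial_axis (a point): point on the dial's vertical axis, 20 above the dimmer's top plate, half-way up the pointer; axes as dimmer, 20 towards -x from its centre. Grey dial: skirt 44 dia up to 7 above the plate, hub 22 dia up to 32, and a straight upright pointer bar 10 thick, 8 to 32 above the plate, reaching 42 from the axis on the pointing side, 14 on the other; white line on top
- dial_aim (a point): point in the dial's pointing direction, 66 from its axis and 20 above the top plate, turning with the dial (in the air beyond the end of the pointer bar): it lies straight above the mark that the pointer points to
- dial (a joint): dial angle, rad, growing clockwise from above. Clicks at 0, 0.70, 1.40, 2.10; stops at -0.15 and 2.25. At 1.05 it points along the dimmer's +x, at 0 it points 1.05 rad counter-clockwise of that. Starts at about 0. About 0.07 N m (2 to 3 N at 30 mm out) turns it over the crest half-way between clicks; past the crest it snaps by itself into the next click and stays
- tab: the wanted mark: flat white square, 18 x 18 x 5 tall, on the dimmer's top plate, 66 from the dial's axis, at click 0.70, 1.40 or 2.10 (varies). The other marks are round white studs, 8 dia x 2 tall. Origin under its centre
- lamp: fixed lamp unit: white base 120 (its x) x 140 (its y) x 35 tall; origin under its centre; x axis away from the robot at yaw 0 (up to 0.4 either way). A black upright barrel, 60 dia, top 102 above the bench, stands at 18, 36 from the centre (its x, y); the toggle switch at its other side on a black block 70 x 50, 25 above the base, with a pivot drum up to 35 above the base
- switch_pivot (a point): the switch's pivot, at -10, -38 mm from the lamp's centre (its x, y) and 57 mm above the bench; axes as lamp
- switch_tip (a point): centre of the grey ball, 26 dia, at the end of the toggle lever, 55 mm from the pivot; the stem is a steel rod of 10 dia
- switch (a joint): lever angle in rad, 0 to 1.0 (stops). At 0 (off) it leans 0.5 rad from upright towards the lamp's -x, at 1.0 (on) 0.5 rad towards its +x; it stays wherever it is left, and about 1.5 N at the ball moves it
- dropper_mid (a point): loose bystander: brown glass dropper bottle, 30 dia x 75 tall, standing; this point is half-way up
- slide_box: loose bystander: closed grey box 85 x 34 x 26 tall, lying between the two units; origin under its centre
- dish: loose bystander: low glass dish, 90 dia x 16 tall, beyond the units; origin under its centre
- beaker: loose bystander: open glass beaker, 68 dia x 90 tall, beyond the units; origin under its centre
- onion: loose bystander: onion, 70 dia x 58 tall, on a 12 mm high white board on the left; origin under its centre
- spatula: loose bystander: spatula about 160 long, lying on the right
- pen: loose bystander: black pen, 150 long, 10 dia, lying on the left
Not all that is in view belongs to the job. Leave any orange look-alike of the dimmer alone.

How it is judged:
By the outcome, as a careful person would: the job done as asked, in the order asked, and still so for the second after the job is handed in, with the robot touching nothing.
It also fails if it takes over 46 s, if anything falls off the work surface, if the arm or the gripper's body presses on something with over 40 N, if the wrist force passes 120 N, or if a joint passes its speed limit or range.

## Working session

There is one attempt and no reset: what is moved stays moved. The work goes in short steps, Python scripts to look and compute and a tool call to move; the robot and the scene stay as the last step left them, time stands still between calls to the robot, and variables do not carry over. Pictures are saved under pics/ and viewed, about 8 in all and at most 12, crops included, and the job is handed in when it is done.

Besides the shell and the picture viewer there is one more tool, called after "Request:" as a command line: name --argument value ..., lists and objects as JSON in quotes. servo_tool: Moves the arm, as the interface text tells. Its arguments: {"type":"object","properties":{"moves":{"type":"array"},"hand":{"type":"number"},"grip_force":{"type":"number"}},"required":["moves"]}

```bash
mkdir -p pics; python3 - <<'E'
from bench import arm,cams,finder
import cv2,numpy as np
for c in("top","side"):
    im=cams.snapshot(c);cv2.imwrite(f"pics/{c}0.png",im)
    k=cams.get_calibration(c);print(c,np.round(k["K"],1).tolist(),np.round(k["extrinsics"],3).tolist())
    for l in("dimmer","dial","tab","lamp","switch_tip"):
        print(l,[(round(d["conf"],2),np.round(np.array(d["box"])*[640,400,640,400],0).tolist()) for d in finder.boxes_of(c,l)[:3]])
s=arm.get_state();print(s["clock"],s["tool_pos"],s["tcp_rot"],s["width"])
E
```

```text
top [[481.2, 0.0, 319.8], [0.0, 481.2, 204.0], [0.0, 0.0, 1.0]] [[0.024, -1.0, 0.016, -40.883], [-0.997, -0.025, -0.077, 581.469], [0.078, -0.014, -0.997, 1482.09], [0.0, 0.0, 0.0, 1.0]]
dimmer [(0.84, [197.0, 258.0, 67.0, 66.0]), (0.65, [181.0, 224.0, 4.0, 44.0]), (0.63, [394.0, 138.0, 60.0, 58.0])]
dial [(0.77, [216.0, 289.0, 18.0, 17.0]), (0.73, [412.0, 164.0, 19.0, 17.0]), (0.44, [233.0, 203.0, 21.0, 18.0])]
tab []
lamp [(0.75, [351.0, 214.0, 51.0, 48.0])]
switch_tip []
side [[419.7, 0.0, 323.5], [0.0, 419.7, 197.5], [0.0, 0.0, 1.0]] [[0.981, -0.194, -0.005, -537.941], [-0.121, -0.59, -0.799, 137.147], [0.152, 0.784, -0.602, 1260.501], [0.0, 0.0, 0.0, 1.0]]
dimmer [(0.86, [367.0, 254.0, 85.0, 68.0]), (0.85, [297.0, 157.0, 54.0, 44.0]), (0.77, [217.0, 158.0, 52.0, 41.0])]
dial [(0.72, [368.0, 172.0, 25.0, 15.0]), (0.54, [234.0, 161.0, 11.0, 18.0])]
tab [(0.38, [287.0, 227.0, 58.0, 63.0])]
lamp [(0.69, [283.0, 229.0, 62.0, 63.0])]
switch_tip [(0.74, [309.0, 160.0, 10.0, 15.0]), (0.4, [308.0, 247.0, 11.0, 16.0])]
0.6 [255.9804451  597.45378985 249.71550765] [ 0.14212691  0.69266503 -0.14213604  0.69268496] 87.74702000230768
```

View pics/top0.png

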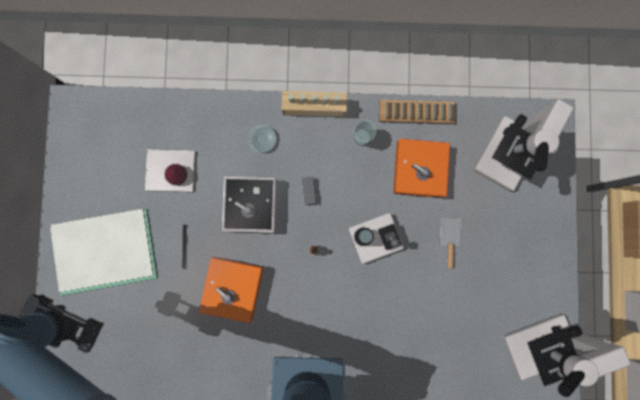

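View pics/side0.png

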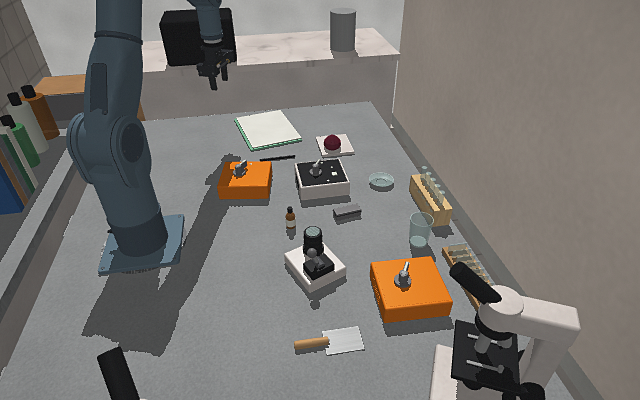

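Candidates for the dimmer in the top view: white unit (248,205), which is the right one; orange look-alikes at (232,290) and (422,168) are to be left alone. The lamp is at (376,238); dropper bottle (315,250), slide box (310,190).

```bash
cat > h.py <<'E'
import numpy as np
from bench import cams
def ray(c,u,v,z):
    k=cams.get_calibration(c);E=k["extrinsics"];R=E[:3,:3];t=E[:3,3]
    d=R.T@np.linalg.inv(k["K"])@[u,v,1];o=-R.T@t
    return o+d*(z-o[2])/d[2]
def proj(c,p):
    k=cams.get_calibration(c);E=k["extrinsics"]
    q=k["K"]@(E[:3,:3]@np.array(p,float)+E[:3,3]);return q[:2]/q[2]
E
python3 - <<'E'
import cv2,numpy as np
from h import *
im=cv2.imread("pics/top0.png")
def plate(c,im,x0,y0,x1,y1):
    g=im[y0:y1,x0:x1].max(2); m=(g<70).astype(np.uint8)
    n,l,s,ce=cv2.connectedComponentsWithStats(m)
    i=1+np.argmax(s[1:,4]);p=np.argwhere(l==i)[:,::-1].astype(np.float32)+[x0,y0]
    return cv2.minAreaRect(p.astype(np.float32)),s[i]
r,_=plate("top",im,215,170,282,240);print(r)
w=np.array([ray("top",*p,55) for p in cv2.boxPoints(r)]);print(np.round(w,1), w.mean(0))
e=w-np.roll(w,1,0);print(np.round(np.linalg.norm(e,axis=1)),np.round(np.arctan2(e[:,1],e[:,0]),3))
r,_=plate("top",im,378,222,408,255);print(r)
w=np.array([ray("top",*p,60) for p in cv2.boxPoints(r)]);print(np.round(w,1), w.mean(0))
# lamp base white (bright) outline
g=im[205:270,340:412].min(2);m=(g>150).astype(np.uint8);n,l,s,ce=cv2.connectedComponentsWithStats(m);i=1+np.argmax(s[1:,4])
p=(np.argwhere(l==i)[:,::-1]+[340,205]).astype(np.float32);r=cv2.minAreaRect(p);print(r,s[i])
w=np.array([ray("top",*q,35) for q in cv2.boxPoints(r)]);print(np.round(w,1),w.mean(0))
e=w-np.roll(w,1,0);print(np.round(np.linalg.norm(e,axis=1)),np.round(np.arctan2(e[:,1],e[:,0]),3))
a=cv2.resize(im[170:240,215:285],(400,400),interpolation=3);b=cv2.resize(im[205:275,340:410],(400,400),interpolation=3)
s=cv2.imread("pics/side0.png");c=cv2.resize(s[145:205,285:365],(400,200*3//2),interpolation=3)[:300];d=cv2.resize(s[220:300,280:350],(350,300),interpolation=3)
o=np.zeros((600,800,3),np.uint8);o[:300,:400]=cv2.resize(a,(400,300));o=np.vstack([np.hstack([a,b]),])
cv2.imwrite("pics/crop1.png",o);cv2.imwrite("pics/crop2.png",np.hstack([c,d]))
E
```

```text
((242.7207489013672, 198.92263793945312), (33.055728912353516, 37.57319641113281), 2.4895529747009277)
[[533.  260.2  55. ]
 [648.1 259.7  55. ]
 [646.3 158.6  55. ]
 [531.1 159.7  55. ]] [589.64394598 209.55333273  55.        ]
[100. 115. 101. 115.] [ 1.552 -0.004 -1.589  3.132]
((389.7123718261719, 236.73289489746094), (21.301488876342773, 17.439130783081055), 69.44395446777344)
[[ 505.1 -204.6   60. ]
 [ 524.9 -254.2   60. ]
 [ 464.9 -277.7   60. ]
 [ 445.2 -228.2   60. ]] [ 485.01462774 -241.1440398    60.        ]
((374.96575927734375, 237.57534790039062), (38.03837585449219, 44.241554260253906), 69.44395446777344) [  9   8  53  50 806]
[[ 510.5 -114.2   35. ]
 [ 561.9 -242.    35. ]
 [ 452.7 -284.7   35. ]
 [ 402.1 -157.4   35. ]] [ 481.79474955 -199.58206748   35.        ]
[117. 138. 117. 137.] [ 0.379 -1.189 -2.768  1.949]
```

View pics/crop1.png

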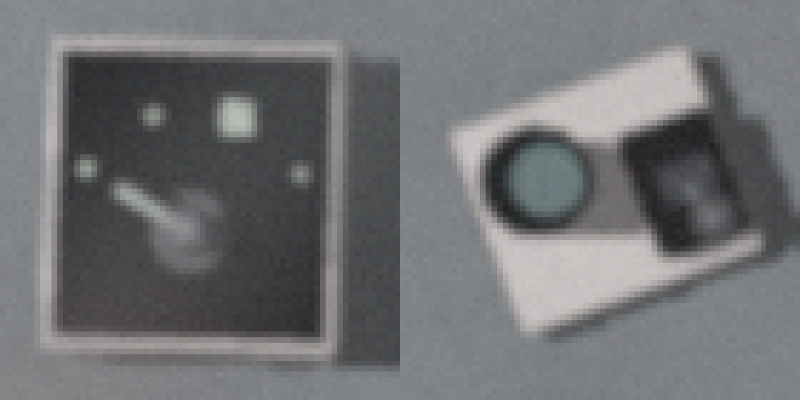

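View pics/crop2.png

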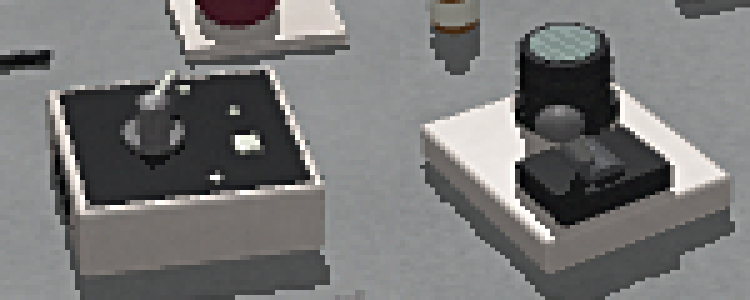

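Left crop: the pointer (crop 145,205) aims at the leftmost stud (87,168); the marks clockwise are stud, stud, square tab (237,117), stud, so the tab is at click 1.40. Right crop: lamp with barrel on the left, black switch block on the right, lever ball at about (705,212), leaning to the near side.

```bash
python3 - <<'E'
import numpy as np
from scipy.optimize import least_squares as LS
from h import *
f=400/70.
def cr(p,x0,y0): return np.array([(p[0]+.5)/f-.5+x0,(p[1]+.5)/f-.5+y0])
mk=[(87,168),(153,117),(237,117),(301,175)];zs=[57,57,60,57];A=[0,.7,1.4,2.1]
W=np.array([ray("top",*cr(p,215,170),z)[:2] for p,z in zip(mk,zs)])
C=np.array([ray("top",*cr(p,215,170),55)[:2] for p in [(65,55),(330,58),(322,335),(55,332)]]);print("plate",C.round(),C.mean(0).round(1))
def pred(q,a): th=q[2]+1.05-a; return q[:2]+66*np.array([np.cos(th),np.sin(th)])
cc=lambda q:q[:2]+20*np.array([np.cos(q[2]),np.sin(q[2])])
r=LS(lambda q:np.r_[np.concatenate([pred(q,a)-w for a,w in zip(A,W)]),cc(q)-C.mean(0)],[560,190,0.]);q=r.x
print("dial axis,yaw",q.round(3),"res",r.fun.round(1),"centre",cc(q))
for a in A: print(a,pred(q,a).round(1))
# lamp
y=.379;R=np.array([[np.cos(y),-np.sin(y)],[np.sin(y),np.cos(y)]]);L=np.array([481.8,-199.6])
print("barrel pred",L+R@[18,36],"seen",ray("top",*cr((546-400,178),340,205),102))
pv=L+R@[-10,-38]
for s in(0,1): 
    t=np.r_[pv+R@[55*np.sin(-.5+s),0],57+55*np.cos(.5)];print("pivot",pv,"tip",s,t.round(1),proj("side",t),proj("top",t),(proj("top",t)-[340,205])*f)
E
```

```text
plate [[649. 263.]
 [651. 121.]
 [502. 121.]
 [500. 262.]] [575.5 191.8]
dial axis,yaw [ 5.54947e+02  1.91796e+02 -3.00000e-03] res [-0.2  0.4  0.7 -0.1 -0.3 -0.2  0.4  0.  -0.6 -0.1] centre [574.94707816 191.7413569 ]
0 [587.9 249. ]
0.7 [617.  214.3]
1.4 [616.9 169. ]
2.1 [587.6 134.5]
barrel pred [ 485.20293335 -159.49488755] seen [ 485.58189819 -161.65283464  102.        ]
pivot [ 486.56933062 -238.60324968] tip 0 [ 462.1 -248.4  105.3] [308.98538065 253.70743256] [394.53015263 244.43569198] [311.60087219 225.34681131]
pivot [ 486.56933062 -238.60324968] tip 1 [ 511.1 -228.8  105.3] [326.25251259 245.85868305] [388.13150787 227.62283777] [275.03718782 129.2733587 ]
```

Request:
servo_tool --moves '[[[0.8,-1,0],1],[[0.8,-1,0],1],[[0.8,-1,0],1],[[0.8,-1,0],1],[[0.8,-1,0],1],[[0.8,-1,0],1],[[0.8,-1,0],1],[[0.8,-1,0],1],[[0.8,-1,0],1],[[0.8,-1,0],1]]' --hand 24

```text
clock: 1.85
tool_pos: [496.8, 296.4, 249.9]
tcp_rot: [-0.338, 0.621, 0.338, 0.621]
wrist_force: [-0.4, -0.6, 0.4]
width: 23.9
```

Request:
servo_tool --moves '[[[0.3,-0.335,-0.5],0.2],[[0.3,-0.335,-0.5],0.2],[[0.3,-0.335,-0.5],0],[[0.3,-0.335,-0.5],0],[[0.3,-0.335,-0.5],0],[[0.3,-0.335,-0.5],0],[[0.3,-0.335,-0.5],0],[[0.3,-0.335,-0.5],0],[[0,0,0],0],[[0,0,0],0]]'

```text
clock: 3.1
tool_pos: [568.0, 217.7, 130.0]
tcp_rot: [-0.354, 0.612, 0.354, 0.612]
wrist_force: [-0.6, 0.2, 0.5]
width: 24.1
```

```bash
python3 - <<'E'
from bench import arm
from h import *
import cv2
s=arm.get_state();print(s["clock"],s["tool_pos"],s["tcp_rot"],s["wrist_force"])
o=[]
for c in("top","side"):
    im=cams.snapshot(c);u,v=proj(c,(569,216,80)).astype(int)
    p=np.array(s["tool_pos"])-[0,0,11]; print(c,(u,v),proj(c,p),proj(c,(555,192,87)),proj(c,(576,228,87)))
    o.append(cv2.resize(im[v-40:v+40,u-40:u+40],(400,400),interpolation=3))
cv2.imwrite("pics/c3.png",np.hstack(o))
E
```

```text
3.1 [567.95245941 217.66074019 129.96548687] [-0.3535193   0.61211486  0.35389129  0.61245446] [-0.56218033  0.18941991  0.46595653]
top (np.int64(239), np.int64(204)) [236.52544273 204.26666714] [246.6587046  209.63151144] [234.83456504 202.31661951]
side (np.int64(317), np.int64(162)) [316.59423718 152.52428285] [314.38368097 164.71871505] [318.45266328 158.64991624]
```

View pics/c3.png

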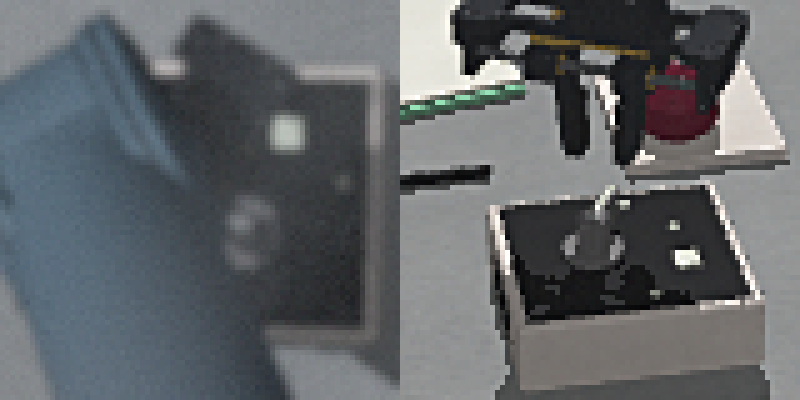

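The side crop shows the two fingers at (572,150) and (628,160), straddling the pointer at (605,195); the pointer is still at its first mark. I'll descend.

Request:
servo_tool --moves '[[[0,-0.04,-0.21],0],[[0,0,-0.21],0],[[0,0,-0.21],0],[[0,0,-0.21],0],[[0,0,-0.21],0],[[0,0,-0.21],0],[[0,0,-0.21],0],[[0,0,-0.21],0],[[0,0,0],0],[[0,0,0],0]]'

```text
clock: 4.45
tool_pos: [568.1, 216.0, 79.5]
tcp_rot: [-0.354, 0.612, 0.354, 0.612]
wrist_force: [-0.7, 0.6, -0.7]
width: 23.6
```

```bash
python3 - <<'E'
import numpy as np
c=np.array([555,192]);r=28
# dial 0 -> 1.40 (pose lag aside), 12 rows
n=11
a=1.05-.003-np.linspace(0,1.40,n+1);P=c+r*np.c_[np.cos(a),np.sin(a)]
print((np.diff(P,axis=0)/30).round(3).tolist(),-np.degrees(1.40/n)/8,P[-1],P[0])
E
```

```text
[[0.099, -0.066], [0.09, -0.078], [0.079, -0.089], [0.067, -0.098], [0.054, -0.106], [0.04, -0.112], [0.026, -0.116], [0.011, -0.118], [-0.004, -0.119], [-0.019, -0.117], [-0.034, -0.114]] -0.9115237649808551 [581.27351423 182.31999741] [569.00479009 216.24594512]
```

Request:
servo_tool --moves '[[[0,0,0],0],[[0,0,0],0],[[0,0,0],0],[[0.1,-0.065,0],-0.91],[[0.09,-0.078,0],-0.91],[[0.08,-0.089,0],-0.91],[[0.067,-0.098,0],-0.91],[[0.054,-0.106,0],-0.91],[[0.04,-0.112,0],-0.91],[[0.026,-0.116,0],-0.91]]' --hand 15 --grip_force 5

```text
clock: 5.7
tool_pos: [581.7, 196.4, 79.4]
tcp_rot: [-0.054, 0.705, 0.055, 0.705]
wrist_force: [-0.9, 1.9, -0.5]
width: 15.3
```

Request:
servo_tool --moves '[[[0.011,-0.118,0],-0.91],[[-0.004,-0.119,0],-0.91],[[-0.019,-0.117,0],-0.91],[[-0.034,-0.114,0],-0.91],[[0,0,0],0],[[0,0,0],0],[[0,0,0],0],[[0,0,0],0],[[0,0,0],0],[[0,0,0],0]]'

```text
clock: 6.95
tool_pos: [580.3, 181.9, 79.3]
tcp_rot: [0.123, 0.696, -0.123, 0.696]
wrist_force: [-1.1, -0.1, 0.6]
width: 14.9
```

Open, lift, and look.

Request:
servo_tool --moves '[[[0,0,0],0],[[0,0,0],0],[[0,0,0.3],0],[[0,0,0.6],0],[[0,0,0.8],0],[[0,0,0.8],0],[[0,-1,0.8],0],[[0,-1,0.5],0],[[0,-1,0],0],[[-0.3,-1,0],0]]' --hand 24

```text
clock: 8.2
tool_pos: [572.1, 60.8, 195.2]
tcp_rot: [0.124, 0.695, -0.123, 0.697]
wrist_force: [-1.0, -0.5, -0.8]
width: 23.9
```

Request:
servo_tool --moves '[[[-0.7,-1,0],0],[[-0.7,-1,0],0],[[-0.7,-1,0],0],[[-0.7,-1,0],0],[[-0.7,-1,0],0],[[-0.7,-1,0],0],[[-0.7,-1,0],0],[[0,0,0],0],[[0,0,0],0],[[0,0,0],0]]' --hand 0

```text
clock: 9.45
tool_pos: [425.2, -147.2, 193.7]
tcp_rot: [0.123, 0.696, -0.122, 0.697]
wrist_force: [0.4, 0.2, 0.3]
width: 0.4
```

```bash
python3 - <<'E'
from h import *
import cv2
o=[]
for c,w,(a,b) in(("top",(555,192,60),(40,40)),("side",(570,192,60),(40,40))):
    im=cams.snapshot(c);u,v=proj(c,w).astype(int);o.append(cv2.resize(im[v-a:v+a,u-a:u+a],(400,400),interpolation=3))
    print(c,[((proj(c,p)-[u-a,v-a])*5).round().tolist() for p in((555,192,87),(594,177.6,87),(617,169,60))])
cv2.imwrite("pics/c4.png",np.hstack(o))
E
```

```text
top [[198.0, 198.0], [225.0, 134.0], [246.0, 101.0]]
side [[182.0, 174.0], [242.0, 178.0], [277.0, 214.0]]
```

View pics/c4.png

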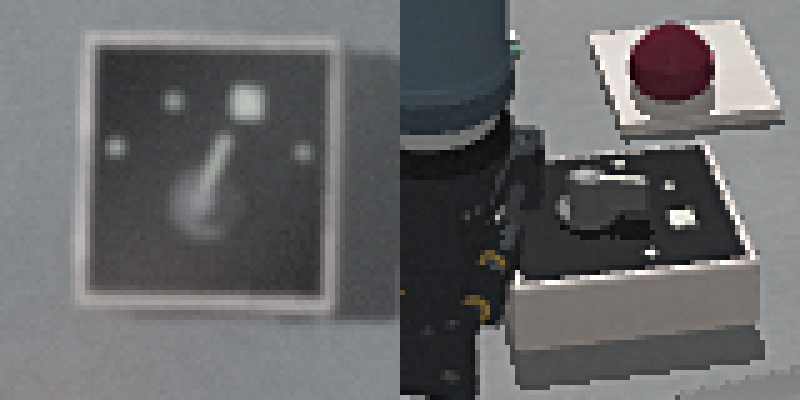

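The dial pointer (tip at crop 225,138) aims at the square tab (246,101), as predicted for 1.40. Now the switch.

Request:
servo_tool --moves '[[[-0.03,-0.66,0],0.88],[[-0.03,-0.66,0],0.88],[[-0.03,-0.66,0],0.88],[[-0.03,-0.66,0],0.88],[[-0.03,-0.66,0],0.88],[[-0.03,-0.66,0],0.85],[[0,0,-0.73],0],[[0,0,-0.73],0],[[0,0,-0.73],0],[[0,0,-0.73],0]]'

```text
clock: 10.8
tool_pos: [419.4, -266.4, 104.9]
tcp_rot: [-0.135, 0.694, 0.135, 0.694]
wrist_force: [-0.4, 0.2, -0.2]
width: 0.8
```

```bash
python3 - <<'E'
from h import *
from bench import arm
import cv2
s=arm.get_state();p=np.array(s["tool_pos"]);print(p,s["tcp_rot"],s["wrist_force"])
o=[]
for c in("top","side"):
    im=cams.snapshot(c);u,v=proj(c,(470,-230,80)).astype(int);a=40;o.append(cv2.resize(im[v-a:v+a,u-a:u+a],(400,400),interpolation=3))
    print(c,[((proj(c,q)-[u-a,v-a])*5).round().tolist() for q in((462,-248,105),(511,-229,105),p-[0,0,11])])
cv2.imwrite("pics/c5.png",np.hstack(o))
E
```

```text
[ 419.3853642  -266.43517105  104.89754639] [-0.13478069  0.69410993  0.13490712  0.69415102] [-0.41449562  0.2057721  -0.23885512]
top [[237.0, 217.0], [206.0, 133.0], [264.0, 290.0]]
side [[190.0, 193.0], [276.0, 155.0], [113.0, 247.0]]
```

View pics/c5.png

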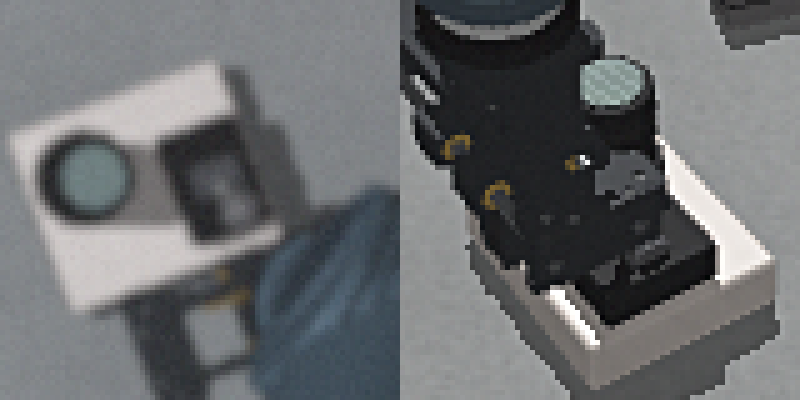

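Request:
servo_tool --moves '[[[0.2,0.08,0],0],[[0.2,0.08,0],0],[[0.2,0.08,0],0],[[0.2,0.08,0],0],[[0.2,0.08,0],0],[[0.2,0.08,0],0],[[0.2,0.08,0],0],[[0.2,0.08,0],0],[[0.2,0.08,0],0],[[0.2,0.08,0],0]]'

```text
clock: 12.15
tool_pos: [479.4, -242.7, 105.7]
tcp_rot: [-0.135, 0.694, 0.135, 0.694]
wrist_force: [-1.5, -0.9, 0.5]
width: 0.3
```

Request:
servo_tool --moves '[[[0.06,0.024,0],0],[[0.06,0.024,0],0],[[0.06,0.024,0],0],[[0.06,0.024,0],0],[[0.06,0.024,0],0],[[0,0,0],0],[[0,0,0],0],[[0,0,0],0],[[0,0,0],0],[[0,0,0],0]]'

```text
clock: 13.4
tool_pos: [488.1, -239.3, 105.8]
tcp_rot: [-0.135, 0.694, 0.134, 0.694]
wrist_force: [-0.8, 1.0, 0.5]
width: 0.5
```

Request:
servo_tool --moves '[[[0.03,0.012,0],0],[[0.03,0.012,0],0],[[0.03,0.012,0],0],[[0.03,0.012,0],0],[[0.03,0.012,0],0],[[0,0,0],0],[[0,0,0],0],[[0,0,0],0],[[0,0,0],0],[[0,0,0],0]]'

```text
clock: 14.65
tool_pos: [490.6, -238.2, 105.4]
tcp_rot: [-0.134, 0.695, 0.134, 0.693]
wrist_force: [-5.2, -2.1, 1.0]
width: 0.7
```

Request:
servo_tool --moves '[[[0.03,0.012,0],0],[[0.03,0.012,0],0],[[0.03,0.012,0],0],[[0,0,0],0],[[0,0,0],0],[[0,0,0],0],[[0,0,0],0],[[0,0,0],0],[[0,0,0],0],[[0,0,0],0]]'

```text
clock: 15.9
tool_pos: [491.0, -238.1, 105.3]
tcp_rot: [-0.133, 0.697, 0.134, 0.692]
wrist_force: [-12.1, -3.7, 6.2]
width: 0.5
```

At the stop: force jumped to about 13 N with hardly any travel. I'll back off, lift away and check.

Request:
servo_tool --moves '[[[-0.3,-0.12,0],0],[[-0.5,-0.2,0],0],[[-0.6,-0.24,0],0],[[-0.4,-0.2,0.5],0],[[0,0,1],0],[[0,0,1],0],[[0,0,1],0],[[0,-1,0],0],[[0,-1,0],0],[[0,-1,0],0]]'

```text
clock: 17.15
tool_pos: [440.8, -350.5, 212.1]
tcp_rot: [-0.135, 0.694, 0.134, 0.695]
wrist_force: [-0.1, -0.0, 0.6]
width: 0.5
```

Request:
servo_tool --moves '[[[0,-1,0.3],0],[[0,-1,0.3],0],[[0,-0.8,0.3],0],[[0,0,0],0],[[0,0,0],0],[[0,0,0],0],[[0,0,0],0],[[0,0,0],0],[[0,0,0],0],[[0,0,0],0]]'

```text
clock: 18.4
tool_pos: [441.1, -433.2, 237.7]
tcp_rot: [-0.134, 0.694, 0.135, 0.694]
wrist_force: [0.1, -0.8, -0.3]
width: 0.6
```

```bash
python3 - <<'E'
from h import *
from bench import arm
import cv2
s=arm.get_state();print(s["clock"],s["tool_pos"],s["wrist_force"])
o=[]
for c,w in(("top",(480,-230,80)),("side",(480,-230,80)),("top",(555,192,60)),("side",(570,192,60))):
    im=cams.snapshot(c);cv2.imwrite(f"pics/{c}9.png",im);u,v=proj(c,w).astype(int);a=30;o.append(cv2.resize(im[v-a:v+a,u-a:u+a],(300,300),interpolation=3))
    print(c,[((proj(c,q)-[u-a,v-a])*5).round().tolist() for q in((462,-248,105),(511,-229,105),(594,177.6,87))])
cv2.imwrite("pics/c6.png",np.vstack([np.hstack(o[:2]),np.hstack(o[2:])]))
E
```

```text
18.4 [ 441.1377456  -433.18296542  237.70044333] [ 0.05729173 -0.7616126  -0.30232952]
top [[187.0, 182.0], [156.0, 98.0], [-525.0, -56.0]]
side [[125.0, 148.0], [211.0, 110.0], [212.0, -292.0]]
top [[887.0, 322.0], [856.0, 238.0], [175.0, 84.0]]
side [[105.0, 568.0], [191.0, 530.0], [192.0, 128.0]]
```

View pics/c6.png

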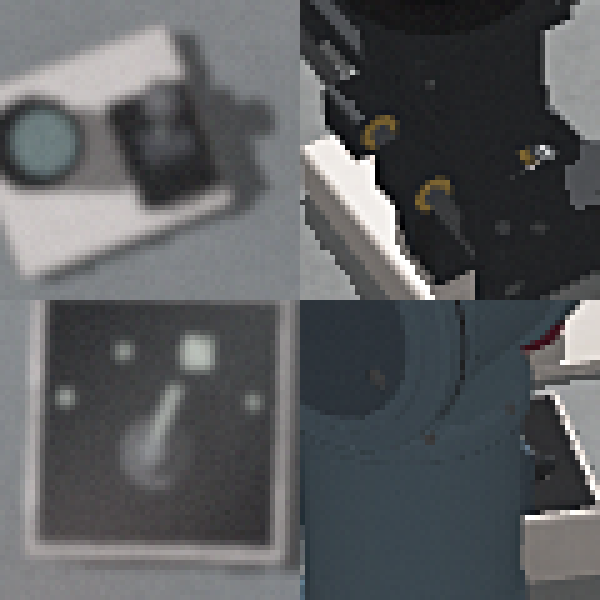

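View pics/side9.png

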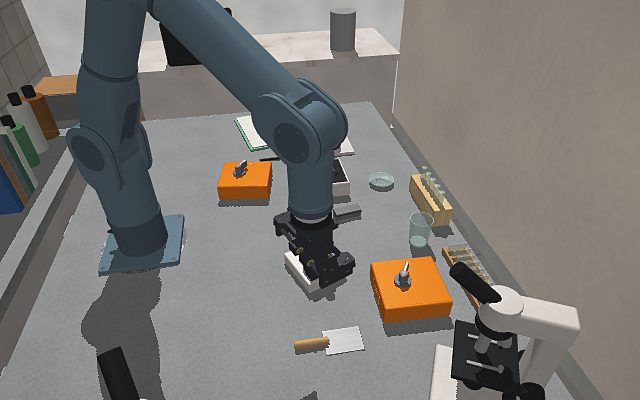

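Top crop: the ball now sits at (165,95), at the far end (predicted for on: 156,98), and the pointer is still at the tab. The side view is blocked by the arm, so I'll clear it for a last check.

Request:
servo_tool --moves '[[[-0.4,1,0.3],0],[[-0.4,1,0.3],0],[[-0.4,1,0.3],0],[[0,1,0.3],0],[[0,1,0],0],[[0,1,0],0],[[0,1,0],0],[[0,1,0],0],[[0,1,0],0],[[0,1,0],0]]'

```text
clock: 19.85
tool_pos: [405.1, -132.3, 273.9]
tcp_rot: [-0.135, 0.694, 0.134, 0.694]
wrist_force: [0.9, -0.2, 1.0]
width: 0.7
```

Request:
servo_tool --moves '[[[0,1,0],0],[[0,1,0],0],[[0,1,0],0],[[0,1,0],0],[[0,1,0],0],[[0,1,0],0],[[0,0,0],0],[[0,0,0],0],[[0,0,0],0],[[0,0,0],0]]'

```text
clock: 21.1
tool_pos: [405.1, 46.0, 273.7]
tcp_rot: [-0.134, 0.694, 0.134, 0.694]
wrist_force: [0.4, -0.5, 0.4]
width: 0.5
```

```bash
python3 - <<'E'
from h import *
import cv2
im=cams.snapshot("side");t=cams.snapshot("top")
x=cv2.resize(im[140:300,200:440],(720,480)[::1],interpolation=3);y=0
c=cv2.resize(im[225:285,280:350],(400,300),interpolation=3)
d=cv2.resize(t[80:330,130:480],(400,300))
cv2.imwrite("pics/c7.png",np.vstack([np.hstack([c,d]),cv2.resize(im[100:300,200:460],(800,300))]))
E
```

```text
(no output)
```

View pics/c7.png

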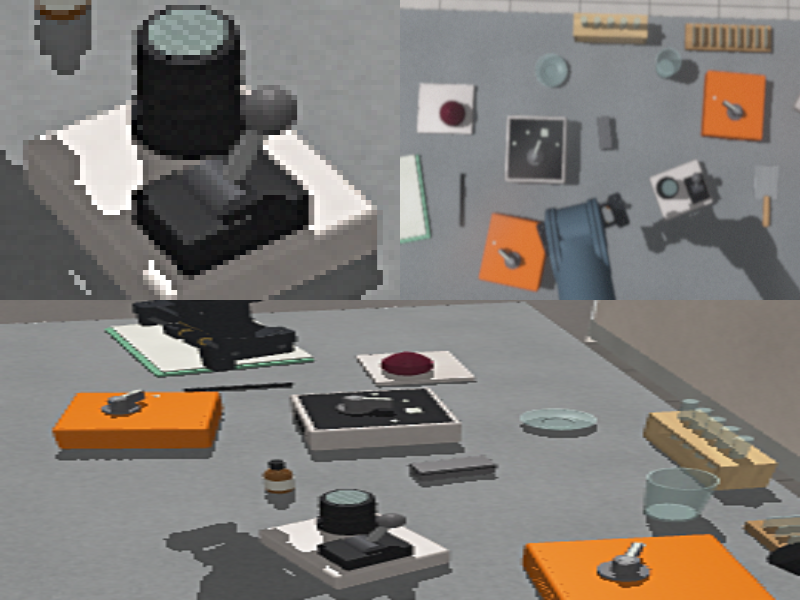

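The lever ball is at side pixel (327,247), against (326,246) predicted for fully on. The pointer is at the tab and the bystanders are in place.

```bash
python3 -c "
from bench import arm
print(arm.job_done())"
```

```text
the job is handed in; nothing more can be done
None
```

I turned the dial from 0 to the square tab, which is at click 1.40, with the fingers held loosely around the pointer. After that I pushed the toggle fully over with closed fingers until it met its stop, at about 13–14 N. I then lifted clear and handed the job in at about 21 s.

**Last checks:**
- **Dial:** in the top view the pointer aims at the tab.
- **Switch:** the side view shows the ball at pixel (327,247), against (326,246) predicted for fully on. The top view agrees to within about 2 pixels.
- **Other things:** the bottle, slide box, dish, beaker, onion, spatula, pen and both orange look-alikes appear undisturbed by eye. The robot touches nothing.

No check failed. The finder network missed the tab in the top view and gave only a low-confidence wrong box in the side view, so I located the marks from the picture instead.

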